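# Let the stone beads down into the tray with the lever

### The job

At the jewellery stall's bead chute, push the wooden tray along its runners until it stops against the foot of the chute, then press the padded long end of the lever fully down to raise the heavy flap, and keep it down until all three beads have rolled into the tray. Then let the lever come back up so that the flap shuts. Only push and press, never lift the tray, do not touch the beads or the flap, and leave the other things where they stand.

Things in the scene. Friction and masses are not known exactly. Their poses are not given: they have to be found in the camera images.
- stand: fixed wooden bead chute. Origin on the table under the chute's lip; z up, +y uphill along the chute, away from the tray. All mm in this frame: channel 32 wide at x = 0, open on top, floor from z 62 (lip, y 0) to z 99 (y 130), walls up to z 130, hinge cheeks to z 135. The front of its foot (y = 35) stops the tray. Runners 14 high (inner faces x = +-53.5) guide the tray from the foot to y = -200
- flap (a joint): heavy steel flap (0.7 to 1.1 kg) shutting the chute's mouth, hinged along x at y = 30, z = 125 of the stand. 0 rad = shut; grows as its lower edge swings up and out (to -y); beads pass beyond about 0.4. Falls shut by its weight. A pin on its -x side rests on the lever's short end; full lever stroke raises it to about 0.7
- flap_edge (a point): middle of the flap's lower edge, at the lip. The shut flap with its weight block reaches y = -29 to 30, x = -30 to 30 and z = 66 to 132 mm of the stand, its pin to x = -60
- lever (a joint): steel lever on the -x side of the chute, turning about a pivot along x at x = -46, y = 70, z = 97 mm of the stand. 0 rad = at rest, long end up; grows as the long end is pressed down; 0.38 = fully down on its stop. It takes about 3 to 7 N at the pad and comes back up by the flap's weight when let go
- lever_pad (a point): centre of the top face of the black rubber pad on the lever's long end (40 x 50 mm, 10 thick, long side along the lever, at rest sloping up by 0.18 rad away from the pivot). At rest z = 144 mm, 189 mm from the pivot along the stand's y; fully pressed it has sunk 73 mm to z = 71 and moved about 4 mm further out along +y
- tray: loose open wooden tray 100 x 150 x 42 mm high (x, y, z), walls 6 mm, 0.2 to 0.42 kg, on the table between the runners, axes along the stand's. Origin at the centre of its underside. It starts pulled out to -y by 80 to 120 mm; home, its end against the foot, its origin is at y = -40 mm of the stand and it stands under lip and flap
- bead1_center (a point): centre of one of three polished brown stone beads, balls of 26 mm, 24 g, that wait in a row in the chute behind the flap (bead 1 counted from the lip)
- bead2_center (a point): centre of one of three polished brown stone beads, balls of 26 mm, 24 g, that wait in a row in the chute behind the flap (bead 2 counted from the lip)
- bead3_center (a point): centre of one of three polished brown stone beads, balls of 26 mm, 24 g, that wait in a row in the chute behind the flap (bead 3 counted from the lip)
- jar_a: bystander: shut glass jar of dark stone chips with a yellow lid, 60 mm across, 85 mm high; loose, origin at the centre of its underside
- jar_b: bystander: another such jar, 60 mm across, 85 mm high; loose, origin at the centre of its underside
- bowl: bystander: small white bowl, 84 mm across, 35 mm high; loose, origin at the centre of its underside
- spool: bystander: empty wooden spool, 40 mm across, 45 mm high; loose, origin at the centre of its underside
- cup: bystander: small brass cup, 56 mm across, 50 mm high; loose, origin at the centre of its underside
- mallet: bystander: hammer lying on the table, 220 mm long; loose, origin below the middle
Mind the look-alikes: they are no part of the job. What is shaped like the tray but orange is not meant.

How it is judged:
On the way, in this order (a step that is already met when the one before it is completed fails the run):
1. the tray is pushed home under the chute, the beads still behind the flap (y of tray in the frame of stand above -0.05 m and y of each of bead1_center, bead2_center, bead3_center in the frame of stand above 0 m and value of joint flap below 0.1 rad), for 0.2 s.
2. the lever is pressed and raises the flap (y of tray in the frame of stand above -0.05 m and value of joint lever above 0.15 rad and value of joint flap above 0.33 rad), for 0.05 s.
At the end, for the whole second after the job is handed in: the tray stands on the table within 10 mm of its stop, all three beads lie in it, the flap is shut and the lever is back up (each within 0.06 rad) (y of tray in the frame of stand above -0.05 m and x of bead1_center in the frame of tray between -0.046 and 0.046 m and y of bead1_center in the frame of tray between -0.071 and 0.071 m and z of bead1_center in the frame of tray between 0.01 and 0.05 m and x of bead2_center in the frame of tray between -0.046 and 0.046 m and y of bead2_center in the frame of tray between -0.071 and 0.071 m and z of bead2_center in the frame of tray between 0.01 and 0.05 m and x of bead3_center in the frame of tray between -0.046 and 0.046 m and y of bead3_center in the frame of tray between -0.071 and 0.071 m and z of bead3_center in the frame of tray between 0.01 and 0.05 m and value of joint each of flap, lever below 0.06 rad and height (world z) of tray below 0.004 m and linear speed of tray below 0.02 m/s); the robot touches nothing.
It fails at once if the tray is lifted or tipped (height (world z) of tray above 0.01 m or angle between tray's own z axis and vertical above 0.12 rad).
It fails at once if a bead is touched by the robot or carried (contact force between any of the fingers, the arm and bead1 above 0.3 N or height (world z) of any of bead1_center, bead2_center, bead3_center above 0.12 m or contact force between any of the fingers, the arm and bead2 above 0.3 N or contact force between any of the fingers, the arm and bead3 above 0.3 N).
It fails at once if the robot touches the flap (contact force between any of the fingers, the arm and flap above 0.5 N).
It fails at once if another thing is moved (distance of any of jar_a, jar_b, bowl, spool, cup, mallet from where it was at the start of the episode above 0.02 m).
It also fails if it takes over 48 s, if anything falls off the work surface, if the arm or the gripper's body presses on something with over 40 N, if the wrist force passes 120 N, or if a joint passes its speed limit or range.

### The arm

A 6-joint arm with a two-finger parallel gripper is mounted at the origin on the work surface. World frame = base frame: x ahead of the robot, y to its left, z up, the work surface at z = 0. Lengths are in m, angles in rad, forces in N, time in s.
With the tool pointing down it reaches from about 0.35 to 0.875 m from the base axis. Payload 15.5 kg.
Tool frame: the origin (TCP) lies between the finger pads; the fingertips stand 22 mm ahead of it and the grasp point (between the pads) lies 3 mm ahead of it (robot.tip_reach is the distance from the TCP to the fingertips, in m); y points along the fingers, z is the direction in which the jaws open and shut, and the axes are right-handed (so a half turn about y gives the same grasp; the last joint's range is limited). The gripper opens to 85 mm and grips with 20 to 120 N. Pads are 22 mm wide; open, the fingers measure 114 mm over their backs; the gripper's body (76 mm by 85 mm) begins 54 mm behind the grasp point. The pads swing forward as they close: fully open they stand 13 mm farther back than shut.
Start: joints at [-1.198, 0.494, 1.345, -0, 1.302, -0.096], TCP at [0.282, -0.558, 0.253] pointing down, gripper open.
Joint ranges: [-2.91, 2.91], [-0.82, 2.16], [0.22, 2.67], [-1.22, 4.37], [0.12, 2.79], [-3.08, 3.08]. Speed limits (rad/s): [1.89, 1.89, 2.57, 3.01, 3.01, 3.01].

### API

Orientations are given as a rotation vector (axis times angle).
In Python, from plant import sensors, camera, robot, boxes_of gives the robot as it stands.
- The arm moves only by the shell command python3 -m creep 'ROWS' [OPENING]. ROWS is JSON, a list that holds one entry, the list of rows, each a list of 6 numbers: the shift along the world's x, y, z normalised to -1 to 1, where 1 is 0.75 m, then the turn, a rotation vector about the world's x, y, z normalised to -1 to 1, where 1 is 30 degrees. In form: [[[dx, dy, dz, rx, ry, rz], ...]]. A call has 1 to 5 rows; each row is the pose to reach, as a shift and turn from the pose commanded when the call began; what a row does not reach only later rows make up. A row lasts 1/10 s, in which the tool goes at most 50 mm and 8.59 degrees, less where a joint would pass 70% of its speed; a pose out of reach is approached as far as the arm can. A call with a number of a shift or a turn outside -1 to 1 is refused whole. A call with a gripper value outside its range is refused whole. OPENING is the opening in per cent of the stroke, from 0 (shut) to 100 (fully open), set as the call begins (- or left out, the last holds). The fingers move at their own pace and stop on an object; the grip force is fixed at half the most. Time passes only in rows, so rows that repeat a pose let the fingers close. It gives the time, the measured TCP pose, the force and the opening at its end, in the units of the state.
- sensors.state(): the state, without advancing time (a new reading comes with each control period).
- camera(name): name is "scene" or "side" or "wrist"; returns a dict with "image" (400x640x3 uint8, red, green, blue), "z_map" (400x640 float32, m along the optical axis (not along the pixel's ray), 0 where there is no reading), "fx", "fy", "cx", "cy" (pixels), "rvec" (rotation vector, rad) and "tvec" (3), from world to camera coordinates, as OpenCV has them. Camera axes: x right, y down, z forward; pixel columns grow to the right and rows downward; lengths in m; the calibration is good to about 2 mm. The wrist camera is an equidistant fisheye: a pixel r from the principal point sees the ray r / f radians off the axis. A picture is of the moment at which its call begins.
- robot.close_job(): hands the job in, once; it reports no verdict.
Trained networks look in the newest picture that a camera, given by its name, has taken for a name from the list of things; names that differ only in an ending like _2 or _b are one class to them, and where a whole thing is asked for, a point or a joint stands for the part that bears it (a point fixed in the world has none). Each returns a list of dicts, best first, with "conf" (0 to 1); they miss things now and then, are a little off and sometimes report something else, mostly with a low value. They report only what shows in the picture. A call takes as long as a camera call. They do not tell look-alikes from the thing itself.
- boxes_of(camera, thing): "pixel" ([row, column] in pixels, amid what is visible of it).
The state is a dict: "time": time; "joints": joint angles; "qd": joint speeds; "joint_torque": joint torques, N m; "eef_pos": TCP position; "tcp_rot": TCP orientation; "force": force on the tool from outside, world axes, zero at the start; "torque": the same for the moment, N m; "opening": finger opening in m.
Only numpy, scipy, OpenCV 4.12 (cv2) and the standard library are available. Lean on these libraries where they do the work, as an engineer would, in place of code of your own. Each camera call takes 0.05 s, during which the arm holds its last target. There are 200 camera calls.

## Working session

There is one attempt and no reset: what is moved stays moved. The work goes in short steps, Python scripts to look and compute and a shell command to move; the robot and the scene stay as the last step left them, time stands still between calls to the robot, and variables do not carry over. Pictures are saved under pics/ and viewed, about 8 in all and at most 12, crops included, and the job is handed in when it is done.

```bash
mkdir -p pics
cat > h.py <<'E'
import numpy as np, cv2
from plant import sensors, camera, robot, boxes_of
def world(c,r,k):
    r=int(round(r));k=int(round(k));z=c['z_map'][r,k]
    p=np.array([(k-c['cx'])/c['fx']*z,(r-c['cy'])/c['fy']*z,z])
    R=cv2.Rodrigues(np.array(c['rvec'],float))[0]
    return R.T@(p-np.array(c['tvec'],float).ravel())
def cloud(c):
    z=c['z_map'];v,u=np.mgrid[:z.shape[0],:z.shape[1]]
    p=np.stack([(u-c['cx'])/c['fx']*z,(v-c['cy'])/c['fy']*z,z],-1)
    R=cv2.Rodrigues(np.array(c['rvec'],float))[0]
    return (p-np.array(c['tvec'],float).ravel())@R
E
python3 - <<'E'
from h import *
for n in('scene','side'):
    c=camera(n);cv2.imwrite(f'pics/{n}0.png',c['image'][:,:,::-1]);np.savez(f'{n}0.npz',**c)
    for t in['stand','flap','flap_edge','lever','lever_pad','tray','bead1_center','jar_a','bowl','spool','cup','mallet']:
        for d in boxes_of(n,t)[:4]:
            print(n,t,np.round(d['pixel']),round(d['conf'],2),np.round(world(c,*d['pixel']),3))
print(sensors.state()['time'],sensors.state()['tcp_rot'],robot.tip_reach)
E
```

```text
scene stand [214. 332.] 0.75 [0.564 0.041 0.095]
scene stand [165. 296.] 0.22 [ 0.449 -0.183  0.045]
scene flap [195. 314.] 0.69 [ 0.552 -0.032  0.115]
scene flap_edge [193. 311.] 0.64 [ 0.548 -0.046  0.11 ]
scene lever [210. 379.] 0.59 [0.49  0.151 0.124]
scene lever_pad [207. 374.] 0.92 [0.487 0.133 0.119]
scene tray [193. 278.] 0.82 [ 0.552 -0.177  0.009]
scene tray [148. 237.] 0.74 [ 0.487 -0.412  0.011]
scene tray [214. 244.] 0.65 [ 0.71  -0.168  0.086]
scene tray [196. 199.] 0.6 [ 0.709 -0.375  0.006]
scene bead1_center [213. 333.] 0.73 [0.563 0.044 0.102]
scene jar_a [212. 242.] 0.83 [ 0.707 -0.178  0.085]
scene jar_a [268. 341.] 0.55 [0.686 0.158 0.083]
scene bowl [246. 284.] 0.65 [ 0.691 -0.041  0.005]
scene spool [194. 361.] 0.46 [0.422 0.053 0.047]
scene cup [164. 295.] 0.79 [ 0.426 -0.206  0.013]
scene mallet [296. 476.] 0.67 [0.508 0.492 0.019]
side stand [218. 334.] 0.7 [0.489 0.067 0.11 ]
side flap [187. 349.] 0.63 [ 0.547 -0.046  0.115]
side flap_edge [188. 350.] 0.68 [ 0.542 -0.045  0.116]
side lever [228. 314.] 0.59 [0.486 0.137 0.124]
side lever_pad [226. 317.] 0.76 [0.487 0.126 0.123]
side tray [148. 379.] 0.92 [ 0.718 -0.371  0.008]
side tray [160. 424.] 0.78 [ 0.564 -0.425  0.012]
side tray [218. 333.] 0.65 [0.49  0.069 0.111]
side tray [188. 382.] 0.63 [ 0.562 -0.212  0.01 ]
side jar_a [215. 272.] 0.91 [0.639 0.156 0.074]
side jar_a [164. 349.] 0.9 [ 0.671 -0.173  0.063]
side jar_a [224. 316.] 0.19 [0.496 0.122 0.121]
side bowl [187. 313.] 0.76 [ 0.711 -0.055  0.012]
side spool [253. 359.] 0.59 [0.399 0.062 0.047]
side spool [188. 349.] 0.54 [ 0.546 -0.045  0.113]
side cup [202. 406.] 0.45 [ 0.451 -0.189  0.037]
side mallet [331. 197.] 0.8 [0.493 0.483 0.029]
1.3 [-0.46809774  1.96037756 -1.96039534] 0.022
```

View pics/scene0.png

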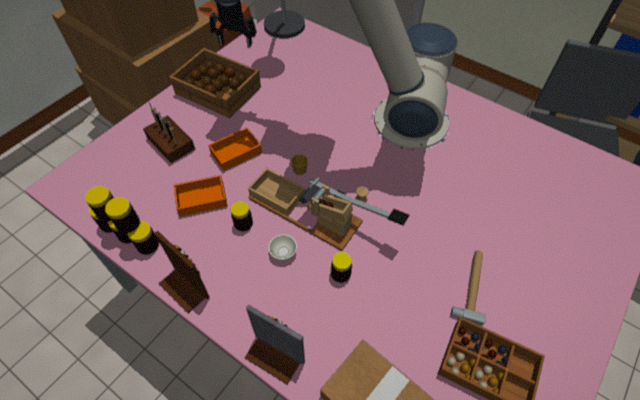

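View pics/side0.png

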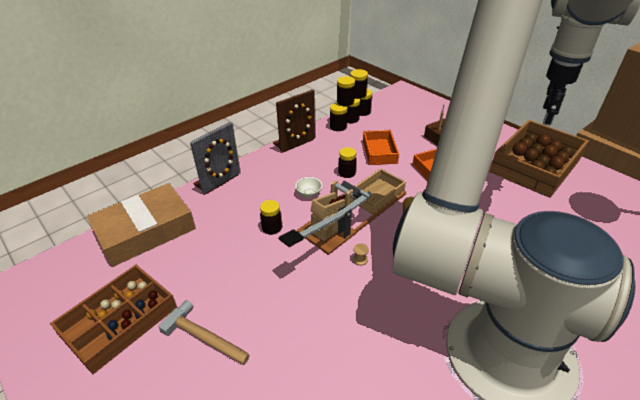

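The scene shows one plain wooden tray at (193,278), lying in line with the chute at (214,332). The black lever pad is at (216,398). Look-alikes are the orange trays at (148,237) and (196,199) and the bead box at (80,215). I choose the wooden tray by colour and because it lies on the runners. Next I check it in a close crop and measure it from the clouds.

Run:
```python
from h import *
P=[];C=[]
for n in('scene','side'):
    c=dict(np.load(f'{n}0.npz'));w=cloud(c);P.append(w);C.append(c)
    m=(c['z_map']>0)&(abs(w[...,0]-.55)<.17)&(abs(w[...,1]+.02)<.3)
    im=c['image'].astype(int)
    blk=m&(im.max(-1)<60)&(w[...,2]>.1)&(w[...,1]>.1)
    p=w[blk];print(n,'pad',len(p),np.round(p.mean(0),3),np.round(p.min(0),3),np.round(p.max(0),3))
    rim=m&(w[...,2]>.036)&(w[...,2]<.048)&(w[...,1]<-.09)&(w[...,1]>-.3)&(w[...,0]<.63)&(w[...,0]>.47)
    p=w[rim][:,:2];print('rim',len(p));r=cv2.minAreaRect((p*1000).astype(np.float32));print(r,cv2.boxPoints(r))
    run=m&(w[...,2]>.009)&(w[...,2]<.02)
    # steel lever/stand top view
c=C[0];cr=cv2.resize(c['image'][150:260,230:420],None,fx=4,fy=4,interpolation=cv2.INTER_CUBIC)
# top-down ortho from both clouds, 1.5 px/mm
W,H=600,450;o=np.zeros((H,W,3),np.uint8);zb=np.full((H,W),-1.)
for c,w in zip(C,P):
    ok=(c['z_map']>0)
    u=((w[...,1]+.32)*1000*1).astype(int);v=((w[...,0]-.38)*1000*1).astype(int)
    for r,k in zip(*np.where(ok&(u>=1)&(u<W-1)&(v>=1)&(v<H-1)&(w[...,2]<.2))):
        U,V=u[r,k],v[r,k];s=(slice(V-1,V+2),slice(U-1,U+2));q=zb[s]<w[r,k,2]
        zb[s][q]=w[r,k,2];o[s][q]=c['image'][r,k]
cv2.imwrite('pics/crop.png',np.ascontiguousarray(cr[:,:,::-1]))
cv2.imwrite('pics/top.png',o[:,:,::-1])
```

```text
scene pad 181 [0.491 0.21  0.144] [0.471 0.187 0.133] [0.509 0.234 0.151]
rim 304
((555.5471801757812, -180.40321350097656), (104.62600708007812, 154.12757873535156), 3.8338735103607178) [[ 498.1985   -107.009735]
 [ 508.50403  -260.7924  ]
 [ 612.8959   -253.79669 ]
 [ 602.59033  -100.01404 ]]
side pad 236 [0.482 0.212 0.145] [0.464 0.185 0.137] [0.504 0.235 0.15 ]
rim 287
((553.4160766601562, -179.93162536621094), (102.8595199584961, 154.05844116210938), 3.8811194896698) [[ 496.89038  -106.560165]
 [ 507.3181   -260.2653  ]
 [ 609.9418   -253.30309 ]
 [ 599.51404   -99.59796 ]]
```

View pics/crop.png

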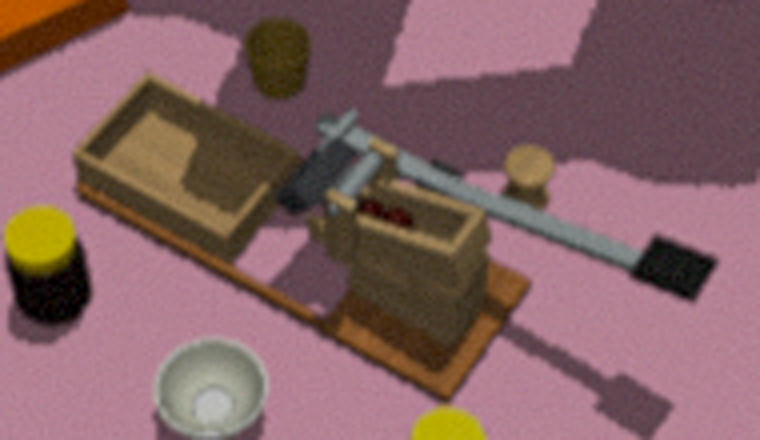

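View pics/top.png

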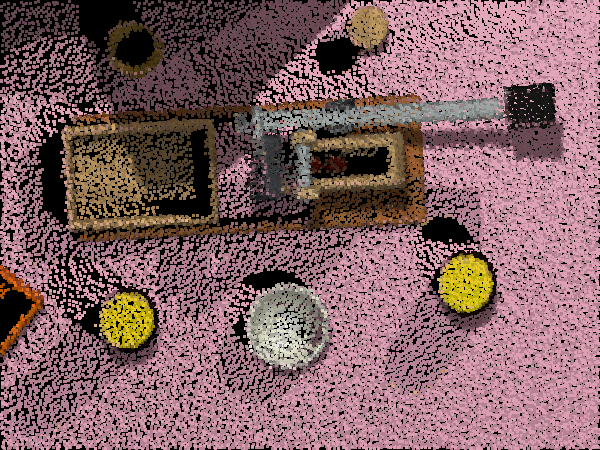

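The crop confirms the plain wooden tray on the runners, with the steel lever and black pad on the robot's side. In the top view the tray spans about (65..217, 120..230) and the pad is at (530,105).

```bash
python3 - <<'E'
from h import *
s=sensors.state();print(np.round(cv2.Rodrigues(np.array(s['tcp_rot']))[0],2),np.round(s['eef_pos'],4),s['opening'],np.round(s['force'],1))
ys=np.array([-.067,.998]);xs=np.array([.998,.067])
# refine from tray+pad
t=np.array([.5545,-.1802]);p=np.array([.4865,.211])
o=(p+.046*xs-.259*ys);print(o,xs@(t-o),ys@(t-o))
for nm,y in(('start',-.136-.075-.045),('contact',-.136-.075-.0145),('home11',-.115-.011),('home14.5',-.115-.0145)):print(nm,np.round(o+ys*y,4))
E
python3 -m creep '[[[0.067,0.06,-0.01,0,0,0],[0.133,0.11,-0.02,0,0,0],[0.19,0.16,-0.03,0,0,0],[0.25,0.21,-0.05,0,0,0],[0.3,0.25,-0.06,0,0,0]]]' 0
```

```text
[[-0.89  0.    0.45]
 [-0.45 -0.   -0.89]
 [-0.   -1.    0.  ]] [ 0.2824 -0.5576  0.2533] 0.08511572661132556 [-0.7 -0.9 -0.9]
[ 0.549761 -0.0444  ] -0.0043690779999999525 -0.135845913
start [ 0.5669 -0.2999]
contact [ 0.5649 -0.2694]
home11 [ 0.5582 -0.1701]
home14.5 [ 0.5584 -0.1736]
time: 1.8
eef_pos: [0.4732, -0.3977, 0.2164]
tcp_rot: [-0.468, 1.96, -1.961]
force: [-0.1, -0.5, -0.9]
opening: 0.0124
```

```bash
python3 -m creep '[[[0.12,0.13,-0.08,0,0,-0.27],[0.12,0.13,-0.08,0,0,-0.54],[0.12,0.13,-0.08,0,0,-0.77],[0.12,0.13,-0.08,0,0,-0.77],[0.12,0.13,-0.08,0,0,-0.77]]]'
```

```text
time: 2.3
eef_pos: [0.5623, -0.3007, 0.156]
tcp_rot: [-0.076, 2.187, -2.186]
force: [0.5, -0.6, 0.5]
opening: -0.0001
```

```bash
python3 -m creep '[[[0,0,-0.06,0,0,0],[0,0,-0.11,0,0,0],[0,0,-0.152,0,0,0],[0,0,-0.152,0,0,0]]]'
python3 - <<'E'
from h import *
c=camera('scene');w=cloud(c);cv2.imwrite('pics/a.png',cv2.resize(c['image'][130:270,200:400],None,fx=4,fy=4)[:,:,::-1])
E
```

```text
time: 2.7
eef_pos: [0.5595, -0.3017, 0.0396]
tcp_rot: [-0.077, 2.194, -2.187]
force: [-0.8, 0.2, 0.8]
opening: 0.0001
```

View pics/a.png

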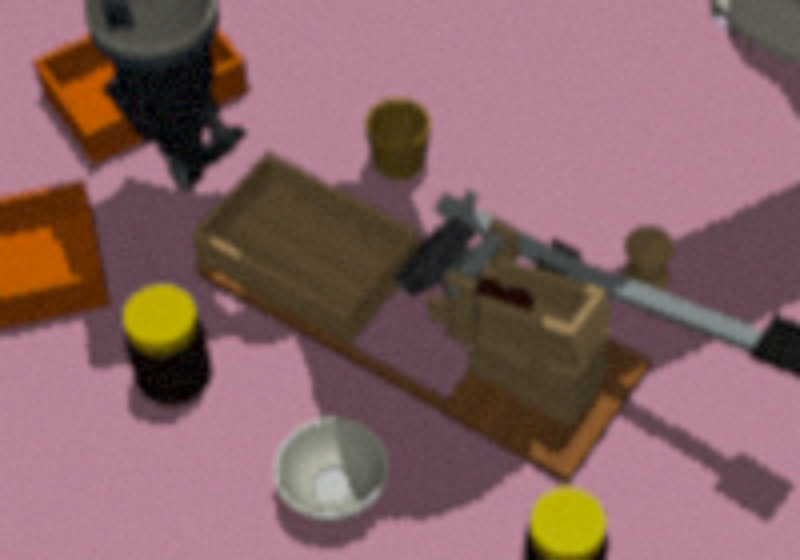

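The fingers stand centred just outside the tray's far end, at crop (185,185), clear of the orange trays. Now I push.

```bash
python3 -m creep '[[[-0.001,0.025,0,0,0,0],[-0.003,0.05,0,0,0,0],[-0.005,0.072,0,0,0,0],[-0.006,0.094,0,0,0,0],[-0.008,0.116,0,0,0,0]]]'; python3 -m creep '[[[-0.001,0.015,0,0,0,0],[-0.002,0.03,0,0,0,0],[-0.002,0.036,0,0,0,0],[-0.003,0.042,0,0,0,0],[-0.003,0.042,0,0,0,0]]]'
cat > t.py <<'E'
from h import *
o=np.array([.5498,-.0444]);ys=np.array([-.067,.998]);xs=np.array([.998,.067])
for n in('scene','side'):
    c=camera(n);w=cloud(c);x=(w[...,:2]-o)@xs;y=(w[...,:2]-o)@ys;z=w[...,2]
    m=(c['z_map']>0)&(z>.034)&(z<.046)&(abs(x)<.06)&(y<-.06)&(y>-.24)
    b=m&(c['image'].min(-1)>25)&(c['image'][...,0].astype(int)-c['image'][...,2]>15)
    print(n,b.sum(),'x',np.percentile(x[b],[2,98]).round(4),'y min',np.percentile(y[b],[1,3,5]).round(4))
    cv2.imwrite(f'pics/{n}_t.png',cv2.resize(c['image'][130:270,220:420],None,fx=4,fy=4)[:,:,::-1])
E
python3 t.py
```

```text
time: 3.25
eef_pos: [0.5563, -0.2132, 0.0434]
tcp_rot: [-0.071, 2.186, -2.188]
force: [0.4, -3.5, 2.2]
opening: -0.0001
time: 3.75
eef_pos: [0.5534, -0.1827, 0.0424]
tcp_rot: [-0.073, 2.189, -2.188]
force: [0.1, -0.2, 0.1]
opening: 0.0002
scene 121 x [-0.0563  0.0462] y min [-0.1232 -0.1225 -0.1222]
side 165 x [-0.0573  0.0421] y min [-0.1254 -0.1237 -0.123 ]
```

```bash
python3 -m creep '[[[0,0.003,0,0,0,0],[0,0.006,0,0,0,0],[-0.001,0.008,0,0,0,0]]]';python3 -m creep '[[[0,0.002,0,0,0,0],[0,0.004,0,0,0,0]]]'
```

```text
time: 4.15
eef_pos: [0.5529, -0.177, 0.0425]
tcp_rot: [-0.072, 2.188, -2.188]
force: [0.3, -1.9, -0.8]
opening: 0.0005
time: 4.35
eef_pos: [0.5532, -0.1758, 0.0429]
tcp_rot: [-0.072, 2.184, -2.19]
force: [-5.3, -28.6, 3.3]
opening: -0.0006
```

At the stop, with 29 N contact. I back off, then rise and check.

```bash
python3 -m creep '[[[0,-0.03,0,0,0,0],[0.002,-0.06,0.04,0,0,0],[0.002,-0.07,0.1,0,0,0],[0.002,-0.07,0.16,0,0,0],[0.002,-0.07,0.2,0,0,0]]]'; python3 t.py
```

```text
time: 4.85
eef_pos: [0.5548, -0.227, 0.1956]
tcp_rot: [-0.069, 2.186, -2.188]
force: [0.0, 0.3, -0.5]
opening: -0.0003
scene 148 x [-0.0564  0.046 ] y min [-0.119  -0.1178 -0.1167]
side 160 x [-0.0573  0.0422] y min [-0.1191 -0.1182 -0.1176]
```

View pics/side_t.png

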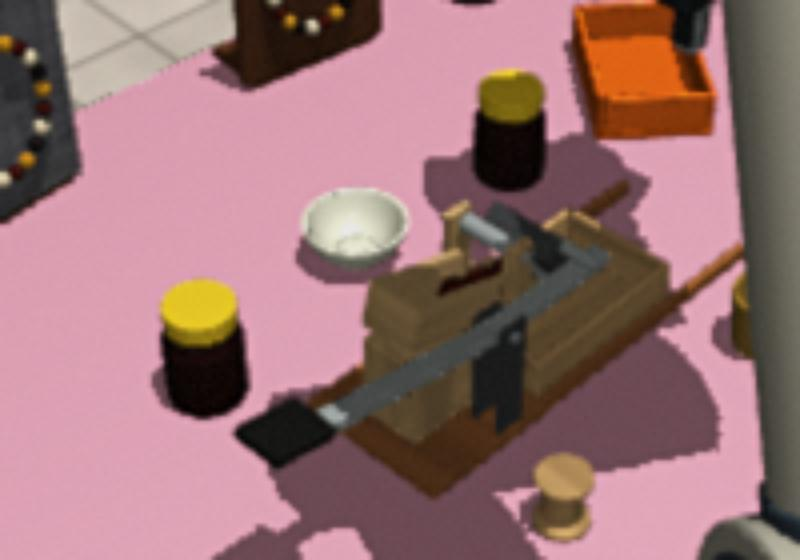

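The tray sits home against the foot with the flap still shut. Both trays of bystander objects look unmoved. Now over to the pad at about (0.487, 0.211).

```bash
python3 -m creep '[[[0,0.02,0.06,0,0,0],[-0.01,0.08,0.075,0,0,0],[-0.02,0.145,0.075,0,0,0],[-0.035,0.21,0.075,0,0,0],[-0.045,0.27,0.075,0,0,0]]]';python3 -m creep '[[[-0.008,0.06,0,0,0,0],[-0.018,0.12,0,0,0,0],[-0.028,0.18,0,0,0,0],[-0.038,0.24,0,0,0,0],[-0.045,0.3,0,0,0,0]]]'
```

```text
time: 5.45
eef_pos: [0.5193, -0.022, 0.2482]
tcp_rot: [-0.073, 2.189, -2.188]
force: [-0.2, 0.3, 0.1]
opening: -0.0003
time: 5.95
eef_pos: [0.4857, 0.2027, 0.2482]
tcp_rot: [-0.073, 2.188, -2.189]
force: [0.9, -0.5, 0.0]
opening: -0.0004
```

```bash
python3 -m creep '[[[0.001,0.013,-0.04,0,0,0],[0.001,0.013,-0.08,0,0,0],[0.001,0.013,-0.09,0,0,0]]]'
python3 - <<'E'
from h import *
c=camera('side');a=c['image'][150:290,230:430];d=camera('scene')['image'][130:270,300:500]
cv2.imwrite('pics/b.png',cv2.resize(np.hstack([a,d]),None,fx=2,fy=2,interpolation=cv2.INTER_CUBIC)[:,:,::-1])
E
```

```text
time: 6.25
eef_pos: [0.4856, 0.2107, 0.1783]
tcp_rot: [-0.079, 2.188, -2.191]
force: [0.3, -0.7, -0.8]
opening: 0.0002
```

View pics/b.png

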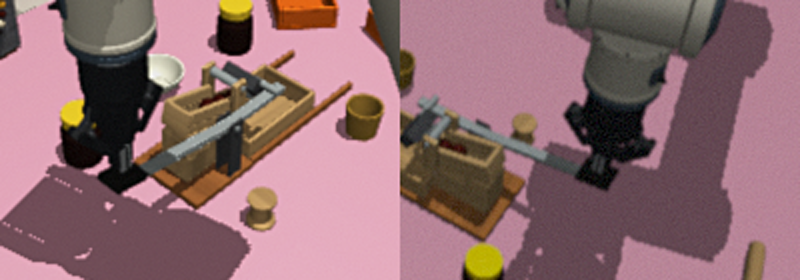

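The fingertips stand over the middle of the pad in both views, at (122,175) and (597,172). I press down.

```bash
python3 -m creep '[[[0,0,-0.016,0,0,0],[0,0,-0.034,0,0,0],[0,0.001,-0.052,0,0,0],[0,0.002,-0.07,0,0,0],[0,0.003,-0.088,0,0,0]]]'; python3 -m creep '[[[0,0,-0.008,0,0,0],[0,0.001,-0.014,0,0,0],[0,0.001,-0.018,0,0,0]]]'
```

```text
time: 6.85
eef_pos: [0.4887, 0.2128, 0.1157]
tcp_rot: [-0.068, 2.188, -2.186]
force: [0.7, -2.5, 3.7]
opening: -0.0002
time: 7.15
eef_pos: [0.4881, 0.2136, 0.102]
tcp_rot: [-0.071, 2.188, -2.188]
force: [1.2, -1.3, 3.9]
opening: -0.0001
```

```bash
python3 -m creep '[[[0,0,-0.004,0,0,0],[0,0,-0.007,0,0,0],[0,0,-0.007,0,0,0]]]'; python3 -m creep '[[[0,0,-0.003,0,0,0],[0,0,-0.003,0,0,0]]]'
python3 - <<'E'
from h import *
c=camera('side');a=c['image'][150:290,230:430];d=camera('scene')['image'][150:290,230:430]
cv2.imwrite('pics/c.png',cv2.resize(np.hstack([a,d]),None,fx=2,fy=2,interpolation=cv2.INTER_CUBIC)[:,:,::-1])
for t in('bead1_center','flap_edge'):
  for n in('scene','side'):print(t,n,[(np.round(x['pixel']),round(x['conf'],2)) for x in boxes_of(n,t)])
E
```

```text
time: 7.45
eef_pos: [0.4878, 0.2137, 0.0965]
tcp_rot: [-0.072, 2.188, -2.188]
force: [1.0, -1.2, 2.9]
opening: -0.0002
time: 7.65
eef_pos: [0.4877, 0.2137, 0.0942]
tcp_rot: [-0.072, 2.188, -2.188]
force: [1.4, -1.0, 4.5]
opening: 0.0
bead1_center scene [(array([216., 370.]), 0.31), (array([213., 242.]), 0.21)]
bead1_center side [(array([194., 370.]), 0.62)]
flap_edge scene [(array([187., 308.]), 0.61), (array([165., 296.]), 0.33)]
flap_edge side [(array([181., 351.]), 0.63)]
```

View pics/c.png

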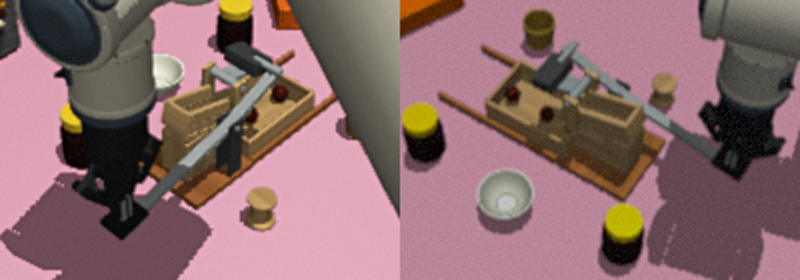

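The flap is up and two beads are visible in the tray, at side crop (280,93) and (250,115). I press the last millimetres, hold, and look for the third.

```bash
python3 -m creep '[[[0,0,-0.003,0,0,0],[0,0,-0.003,0,0,0],[0,0,-0.003,0,0,0],[0,0,-0.003,0,0,0],[0,0,-0.003,0,0,0]]]';python3 -m creep '[[[0,0,-0.001,0,0,0],[0,0,-0.001,0,0,0],[0,0,-0.001,0,0,0],[0,0,-0.001,0,0,0],[0,0,-0.001,0,0,0]]]'
python3 - <<'E'
from h import *
c=camera('side');a=c['image'][170:240,320:420];d=camera('scene')['image'][160:230,255:355]
cv2.imwrite('pics/d.png',cv2.resize(np.hstack([a,d]),None,fx=4,fy=4,interpolation=cv2.INTER_CUBIC)[:,:,::-1])
E
```

```text
time: 8.45
eef_pos: [0.4879, 0.2136, 0.0929]
tcp_rot: [-0.071, 2.188, -2.187]
force: [-2.2, -3.7, 21.9]
opening: -0.0001
time: 8.95
eef_pos: [0.488, 0.2136, 0.0925]
tcp_rot: [-0.07, 2.187, -2.187]
force: [-4.5, -4.8, 32.1]
opening: 0.0002
```

View pics/d.png

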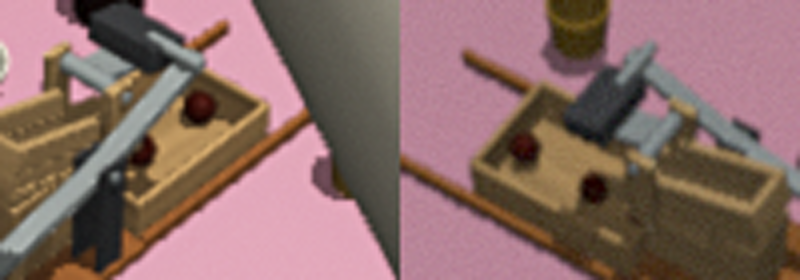

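Run:
```python
from h import *
o=np.array([.5498,-.0444]);ys=np.array([-.067,.998]);xs=np.array([.998,.067])
for n in('side','scene'):
    c=camera(n);w=cloud(c);im=c['image'].astype(int);x=(w[...,:2]-o)@xs;y=(w[...,:2]-o)@ys
    m=(c['z_map']>0)&(abs(x)<.06)&(y>-.13)&(y<.14)&(im[...,0]>1.7*im[...,1])&(im[...,0]<120)&(im[...,1]<45)&(w[...,2]<.13)&(w[...,2]>.008)
    k,l,s,cc=cv2.connectedComponentsWithStats(m.astype(np.uint8),connectivity=8)
    for i in range(1,k):
        if s[i,4]>=3:
            q=l==i;print(n,s[i,4],cc[i].round(),np.round([x[q].mean(),y[q].mean(),w[q][:,2].mean(),w[q][:,2].max()],3))
print(sensors.state()['force'])
```

```text
side 50 [369. 196.] [-0.008 -0.094  0.026  0.035]
side 22 [356. 208.] [-0.01  -0.027  0.025  0.034]
side 5 [308. 231.] [0.031 0.127 0.015 0.016]
side 3 [334. 235.] [-0.031  0.089  0.014  0.014]
side 3 [329. 239.] [-0.031  0.109  0.014  0.017]
side 4 [326. 242.] [-0.033  0.123  0.014  0.014]
scene 37 [285. 196.] [ 0.002 -0.097  0.027  0.036]
scene 29 [303. 207.] [ 0.005 -0.028  0.027  0.038]
[-3.86226719 -4.94916192 32.48249076]
```

Run:
```python
from h import *
c=camera('wrist');print([(np.round(x['pixel']),round(x['conf'],2)) for x in boxes_of('wrist','bead1_center')])
cv2.imwrite('pics/w.png',c['image'][:,:,::-1])
```

```text
[]
```

View pics/w.png

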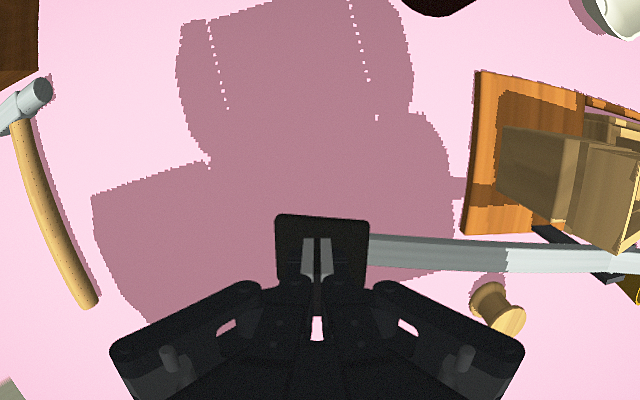

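The pad is held squarely, but the wrist view can't see into the channel. I release slowly and then look under the lip from the tray's outer end.

```bash
python3 -m creep '[[[0,0,0.014,0,0,0],[0,0,0.03,0,0,0],[0,-0.001,0.046,0,0,0],[0,-0.002,0.062,0,0,0],[0,-0.003,0.078,0,0,0]]]'; python3 -m creep '[[[0,0,0.016,0,0,0],[0,0,0.032,0,0,0],[0,0,0.06,0,0,0],[0,0,0.1,0,0,0],[0,0,0.14,0,0,0]]]'; python3 -m creep '[[[0.008,-0.06,0,0,0,0],[0.018,-0.12,0,0,0,0],[0.028,-0.18,0,0,0,0],[0.038,-0.24,0,0,0,0],[0.045,-0.3,0,0,0,0]]]'; python3 -m creep '[[[0.008,-0.06,0,0,0,0],[0.018,-0.12,0,0,0,0],[0.028,-0.18,0,0,0,0],[0.038,-0.24,0,0,0,0],[0.045,-0.3,0,0,0,0]]]'
```

```text
time: 9.75
eef_pos: [0.4876, 0.2112, 0.1508]
tcp_rot: [-0.072, 2.188, -2.188]
force: [-0.9, -2.0, 0.5]
opening: 0.0002
time: 10.25
eef_pos: [0.4873, 0.2113, 0.2562]
tcp_rot: [-0.073, 2.188, -2.189]
force: [-0.3, -0.2, -0.1]
opening: 0.0003
time: 10.75
eef_pos: [0.5215, -0.0154, 0.2554]
tcp_rot: [-0.071, 2.188, -2.188]
force: [1.9, 0.8, -0.4]
opening: -0.0001
time: 11.25
eef_pos: [0.5552, -0.2405, 0.2553]
tcp_rot: [-0.072, 2.188, -2.188]
force: [1.4, -0.1, 0.6]
opening: -0.0007
```

```bash
python3 -m creep '[[[0,-0.06,0,0,0,0],[0,-0.11,-0.05,0,0,0],[0,-0.11,-0.11,0,0,0],[0,-0.11,-0.15,0,0,0],[0,-0.11,-0.15,0,0,0]]]'
python3 - <<'E'
from h import *
c=camera('wrist');print([(np.round(x['pixel']),round(x['conf'],2)) for x in boxes_of('wrist','bead1_center')])
R=cv2.Rodrigues(np.array(c['rvec'],float))[0];t=np.array(c['tvec'],float).ravel();print('cam',-R.T@t)
z=c['z_map'];v,u=np.mgrid[:400,:640];a=(u-c['cx'])/c['fx'];b=(v-c['cy'])/c['fy'];th=np.hypot(a,b);g=np.tan(np.minimum(th,1.5))/np.maximum(th,1e-6)
w=(np.stack([a*g*z,b*g*z,z],-1)-t)@R
o=np.array([.5498,-.0444]);ys=np.array([-.067,.998]);xs=np.array([.998,.067])
im=c['image'].astype(int);x=(w[...,:2]-o)@xs;y=(w[...,:2]-o)@ys
m=(z>0)&(abs(x)<.06)&(y>-.13)&(y<.14)&(im[...,0]>1.7*im[...,1])&(im[...,1]<60)&(w[...,2]<.13)&(w[...,2]>.008)
k,l,s,cc=cv2.connectedComponentsWithStats(m.astype(np.uint8),connectivity=8)
for i in range(1,k):
    if s[i,4]>=5:
        q=l==i;print(s[i,4],cc[i].round(),np.round([x[q].mean(),y[q].mean(),w[q][:,2].mean(),w[q][:,2].max()],3))
cv2.imwrite('pics/w2.png',c['image'][:,:,::-1])
E
```

```text
time: 11.75
eef_pos: [0.5531, -0.32, 0.1387]
tcp_rot: [-0.078, 2.196, -2.186]
force: [-1.0, 0.1, -0.7]
opening: -0.0
[(array([187., 122.]), 0.5)]
cam [ 0.62886175 -0.31584191  0.25842314]
425 [ 77. 184.] [-0.    -0.038  0.025  0.033]
195 [120. 186.] [-0.002 -0.099  0.03   0.033]
367 [ 52. 186.] [-0.002  0.006  0.025  0.033]
```

View pics/w2.png

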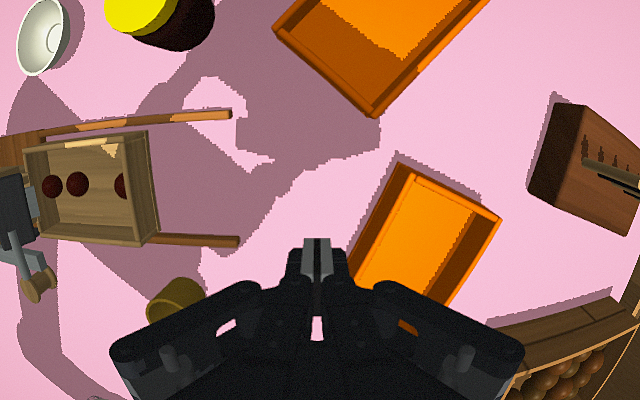

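All three beads lie in the tray, at (186,52), (184,77) and (186,120). Last I check tray, lever and flap numerically against the first pictures.

```bash
python3 -m creep '[[[0,-0.02,0.05,0,0,0],[0,-0.02,0.08,0,0,0],[0,-0.02,0.08,0,0,0]]]'; python3 t.py
python3 - <<'E'
from h import *
o=np.array([.5498,-.0444]);ys=np.array([-.067,.998]);xs=np.array([.998,.067])
for n in('scene','side'):
    for c in(dict(np.load(f'{n}0.npz')),camera(n)):
        w=cloud(c);im=c['image'];x=(w[...,:2]-o)@xs;y=(w[...,:2]-o)@ys;ok=c['z_map']>0
        b=ok&(im.max(-1)<60)&(abs(x+.046)<.035)&(y>.22)&(y<.3)&(w[...,2]>.05)
        f=ok&(abs(x)<.03)&(y>-.09)&(y<.03)&(w[...,2]>.06)&(w[...,2]<.2)
        print(n,'pad',b.sum(),w[b].mean(0).round(3),'flap',f.sum(),np.percentile(y[f],[2,50]).round(3),np.percentile(w[f][:,2],[2,50,98]).round(3))
print(sensors.state()['time'],np.round(sensors.state()['force'],1))
E
```

```text
time: 12.15
eef_pos: [0.5574, -0.3375, 0.2087]
tcp_rot: [-0.064, 2.178, -2.191]
force: [-0.5, -0.5, 0.0]
opening: 0.0002
scene 145 x [-0.0548  0.0463] y min [-0.1185 -0.1178 -0.1175]
side 156 x [-0.0572  0.0408] y min [-0.1189 -0.1181 -0.1173]
scene pad 181 [0.491 0.21  0.144] flap 356 [-0.027  0.001] [0.065 0.111 0.134]
scene pad 182 [0.491 0.21  0.144] flap 373 [-0.026  0.003] [0.066 0.11  0.135]
side pad 236 [0.482 0.212 0.145] flap 210 [-0.017  0.   ] [0.075 0.116 0.137]
side pad 239 [0.482 0.212 0.145] flap 227 [-0.015  0.   ] [0.071 0.115 0.137]
12.35 [0.2 0.7 0.3]
```

View pics/side_t.png

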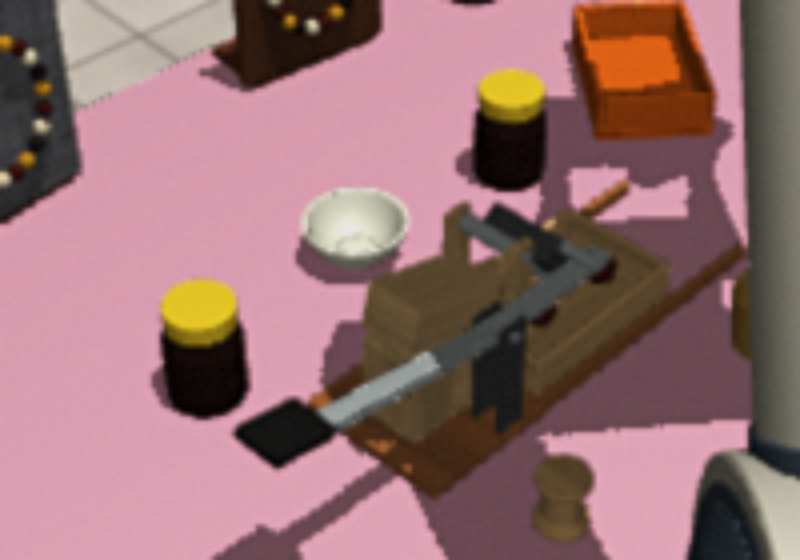

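The lever pad and flap are back at their starting positions, the tray is home, the bystanders stand where they did, and the robot touches nothing. I hand in.

```bash
python3 -c "
from plant import robot;print(robot.close_job())"
```

```text
the job is handed in; nothing more can be done
None
```

The job is done and handed in at about 12.4 s of the 48 s; the hand-in gave no verdict.

I pushed the wooden tray along its runners until it stopped against the foot of the chute (about 29 N at contact). I then pressed the lever pad down onto its stop (about 32 N, held about 1.3 s more), let it up slowly and backed the arm clear.

Last checks:
- **Beads:** the wrist camera showed all three in the tray, at stand y of about -99, -38 and +6 mm. While the lever was down the scene and side cameras saw only two, because the third was hidden under the lip. I found it only after releasing the lever.
- **Tray:** its outer end measured -118 mm against -115 mm nominal, so it is within about 3 mm of its stop. That gap is about what my estimate of the stand's position could be off by.
- **Lever and flap:** the lever pad was back at its starting height of 144 mm, and the flap was back at its shut position.
- **Bystanders:** those in the final picture looked unmoved, but I did not measure them. The cup was mostly hidden behind the arm and the mallet was out of frame.

No check failed.

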